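# Park the spring locating pin of a checking fixture under its keeper

### The job

Park the spring locating pin of the checking fixture: take the cross-shaped steel keeper plate by its tab, press the pin down into its housing with the keeper's tongue until the plate lies on the housing's top just before the two lips, then slide it under the lips right up to the end stop, so that the pin snaps into the pocket underneath, and let go. Feel your way, as the pin unit's height setting is not known, and do not ram the keeper against the fixture; leave the other things on the bench where they are.

Things in the scene. Friction and masses are not known exactly. Their poses are not given: they have to be found in the camera images.
- fixture: Aluminium checking fixture bolted to the bench; origin under the centre of its base plate (170 x 120 x 16 mm), z up, x = the way the keeper slides home. In a clamped socket on it stands the pin unit, a block 108 x 76 mm whose flat top is the floor on which the keeper slides. The unit's height was set to suit the last part: the floor is 46 to 76 mm above the bench, not measured. It does not move.
- pin_axis (a point): On the axis of the spring locating pin, at the top of the base plate, 16 mm above the bench; axes as the fixture. The steel pin is 16 mm across, chamfered to a flat top 12 mm across, and stands 14 mm above the floor. It goes straight down; its spring pushes up with 8 N at first and 13 N when the top is level with the floor (350 N/m). It can go 6 mm deeper.
- lips (a point): Below the mouth of the two steel lips on the floor, midway, 10 mm before (-x of) the pin; z as pin_axis. From here on, over 24 mm of x, a wall on each side has its inner face at |y| 26 mm and carries a lip reaching in to |y| 18 mm, underside 10.5 mm and top 16.5 mm above the floor. Before the mouth the walls flare at 45 degrees to |y| 34 mm over 8 mm of x; no lip there.
- stop (a point): Below the middle of the face of the rigid end stop, 36 mm beyond (+x of) the pin; z as pin_axis. The stop is 8 mm high above the floor and 30 mm wide. Pin, lips and stop are all that stands on the floor, which spans x -58 to +50 mm and y -38 to +38 mm from the pin.
- entry (a point): 25 mm before the pin; z as pin_axis. With the keeper's origin above here and its x along the fixture's, the tongue pushes the pin and the ears are short of the lips. When its underside meets the floor the force rises steeply beyond 13 N; the ears then have 2.5 mm to spare under the lips and 2 mm at each side. Pushed along x it drags with 5 to 15 N until the end stop.
- keeper_tab (a point): Centre of the upright tab of the loose steel keeper (0.2 kg), which lies flat on the bench. z up, x towards its tongue. The tab is 10 mm thick (x), 26 mm wide (y) and reaches from 21 mm below to 21 mm above this point: grasp it from above across the 10 mm. The keeper's underside is 29 mm below this point, the middle of its ears 10 mm behind (-x).
- keeper: The keeper, a cross-shaped plate 8 mm thick; origin on its underside, in the middle of the ears. Along x: tail to -22 mm, tongue to +36 mm, 30 mm wide; the ears at -10 to +10 mm are 48 mm wide over both. Pocket underneath, for the pin: -10 to +10 mm, 30 mm wide, 3 mm deep. Home: origin over the pin, tongue against the end stop; let go, the spring holds it up against the lips.
- vblock: Bystander: steel V-block 60 x 45 x 40 mm. Origin: centre of its underside.
- ring_gauge: Bystander: steel ring gauge, 62 mm across, 25 mm bore, 22 mm high. Origin: centre of its underside.
- part: Bystander: curved aluminium part, 50 x 290 x 20 mm, lying flat beyond the fixture.
- setup_block: Bystander: steel set-up block 75 x 50 x 25 mm. Origin: centre of its underside.
- hex_key: Bystander: hexagon key 100 x 28 mm, 6 mm thick, lying flat.
- plug_gauge: Bystander: plug gauge 119 mm long, 16 mm thick, lying flat.
- tray: Bystander: grey tray of screws 130 x 90 x 28 mm. Origin: centre of its underside.
There are look-alikes about, which are no part of the job. Of the things like the fixture, leave any that is orange; of the rest the smaller one is meant.

How it is judged:
By the outcome, as a careful person would: the job done as asked, in the order asked, and still so for the second after the job is handed in, with the robot touching nothing.
It also fails if it takes over 67 s, if anything falls off the work surface, if the arm or the gripper's body presses on something with over 40 N, if the wrist force passes 120 N, or if a joint passes its speed limit or range.

### The arm

A 6-joint arm with a two-finger parallel gripper is mounted at the origin on the work surface. World frame = base frame: x ahead of the robot, y to its left, z up, the work surface at z = 0. Lengths are in m, angles in rad, forces in N, time in s.
With the tool pointing down it reaches from about 0.375 to 0.975 m from the base axis. Payload 3.8 kg.
Tool frame: the origin (TCP) lies midway between the tips of the shut fingers; the grasp point (between the pads) lies 19 mm behind it; z points along the fingers, y is the direction in which the jaws open and shut (so a half turn about z gives the same grasp; the last joint's range is limited). The gripper opens to 85 mm and grips with 20 to 120 N. Pads are 22 mm wide; open, the fingers measure 114 mm over their backs; the gripper's body (76 mm by 85 mm) begins 54 mm behind the grasp point. The pads swing forward as they close: fully open they stand 13 mm farther back than shut.
Start: joints at [1.108, 0.264, 1.604, -0, 1.274, -0.037], TCP at [0.279, 0.615, 0.231] pointing down, gripper open.
Joint ranges: [-2.63, 2.63], [-0.94, 2.18], [0.31, 2.57], [-1.31, 4.45], [0, 2.66], [-2.55, 2.55]. Speed limits (rad/s): [2.57, 2.57, 3.14, 3.14, 3.14, 3.14].

### API

Orientations are given as a rotation vector (axis times angle).
In Python, from workcell import bot gives the robot as it stands.
- The arm moves only by the tool drive_tool, never from a script. Its argument "deltas" is a list of rows, each an object with "hand": the opening, from 0 (shut) to 1 (fully open); "offset": the shift along the world's x, y, z in cm, a list of three; "angular": the turn, a rotation vector about the world's x, y, z in degrees, a list of three. A call has 1 to 8 rows; each row is the pose to reach, as a shift and turn from the pose commanded when the call began; what a row does not reach only later rows make up. A row lasts 1/8 s, in which the tool goes at most 62.5 mm and 10.7 degrees, less where a joint would pass 70% of its speed; a pose out of reach is approached as far as the arm can. A call with a gripper value outside its range is refused whole. The fingers move at their own pace and stop on an object; "force" is the grip in N (left out, the last holds). Time passes only in rows, so rows that repeat a pose let the fingers close. It gives the time, the measured TCP pose, the force and the opening at its end, in the units of the state.
- bot.read_state(): the state, without advancing time (a new reading comes with each control period).
- bot.read_camera(name): name is "scene" or "side" or "wrist"; returns a dict with "frame" (480x640x3 uint8, blue, green, red), "mtx" (3x3 intrinsics, pixels), "k1" (the pictures are not rectified: a ray, as slopes to the right and down, at radius r is drawn at 1 + k1 r^2 times it, then the intrinsics apply), "R" (3x3) and "t" (3): a world point X has camera coordinates R X + t. Camera axes: x right, y down, z forward; pixel columns grow to the right and rows downward; lengths in m; the calibration is good to about 2 mm. A picture is of the moment at which its call begins. There is no depth.
- bot.finish_job(): hands the job in, once; it reports no verdict.
The state is a dict: "time": time; "q": joint angles; "joint_vel": joint speeds; "joint_torque": joint torques, N m; "tool_pos": TCP position; "tcp_rot": TCP orientation; "wrist_force": force on the tool from outside, world axes, zero at the start; "torque": the same for the moment, N m; "width": opening from 0.0 (shut) to 1.0 (fully open).
Only numpy, scipy, OpenCV 4.12 (cv2) and the standard library are available. Lean on these libraries where they do the work, as an engineer would, in place of code of your own. Each camera call takes 0.05 s, during which the arm holds its last target. There are 200 camera calls.

## Working session

There is one attempt and no reset: what is moved stays moved. The work goes in short steps, Python scripts to look and compute and a tool call to move; the robot and the scene stay as the last step left them, time stands still between calls to the robot, and variables do not carry over. Pictures are saved under pics/ and viewed, about 8 in all and at most 12, crops included, and the job is handed in when it is done.

Besides the shell and the picture viewer there is one more tool, called as name(argument=value, ...) on one line, values as JSON. drive_tool: Moves the arm, as the interface text tells. Its arguments: {"type":"object","properties":{"deltas":{"type":"array"},"force":{"type":"number"}},"required":["deltas"]}

```bash
mkdir -p pics; cat > h.py <<'E'
import numpy as np, cv2
from workcell import bot
def cam(n,save=None):
    c=bot.read_camera(n)
    if save: cv2.imwrite(f'pics/{save}.png',c['frame']); np.savez(f'pics/{save}.npz',**{k:np.array(v) for k,v in c.items()})
    return c
def load(s): return dict(np.load(f'pics/{s}.npz'))
def ray(c,uv):
    K=np.array(c['mtx']);k=float(c['k1'])
    d=(np.atleast_2d(uv).astype(float)-K[:2,2])/[K[0,0],K[1,1]]
    s=d.copy()
    for _ in range(30): s=d/(1+k*(s**2).sum(1,keepdims=True))
    R=np.array(c['R']);o=-R.T@np.array(c['t'])
    return o,np.c_[s,np.ones(len(s))]@R
def plane(c,uv,z):
    o,d=ray(c,uv); return o+d*((z-o[2])/d[:,2:])
def proj(c,X):
    p=np.atleast_2d(X)@np.array(c['R']).T+np.array(c['t']); s=p[:,:2]/p[:,2:]
    s=s*(1+float(c['k1'])*(s**2).sum(1,keepdims=True)); K=np.array(c['mtx'])
    return s*[K[0,0],K[1,1]]+K[:2,2]
def tri(c1,u1,c2,u2):
    A=np.zeros((3,3));b=np.zeros(3)
    for c,u in((c1,u1),(c2,u2)):
        o,d=ray(c,u);d=d[0]/np.linalg.norm(d[0]);M=np.eye(3)-np.outer(d,d);A+=M;b+=M@o
    return np.linalg.solve(A,b)
E
python3 - <<'E'
from h import *
for n in('scene','side','wrist'):
    c=cam(n,n+'0'); print(n,-np.array(c['R']).T@c['t'],c['mtx'][0][0],c['k1'])
s=bot.read_state();print(s)
E
```

```text
scene [ 1.10215848 -0.17750531  0.70063702] 438.26671727697413 0.022923236953461455
side [0.09533327 1.03300749 0.89631291] 523.3653336081542 0.003755443546198758
wrist [0.20005288 0.64844531 0.37296535] 341.49269418603285 -0.008089564516081709
{'time': 0.15, 'q': array([ 1.10812503e+00,  2.64612319e-01,  1.60507959e+00,  2.64367997e-05,
        1.27367711e+00, -3.68963067e-02]), 'joint_vel': array([-0.0005081 , -0.00093428, -0.00336556,  0.00066132,  0.00044957,
       -0.00033106]), 'joint_torque': array([ 5.08018693e-04, -5.15908742e+01, -3.67957449e+01, -1.51019467e-04,
        8.06016207e-03, -4.78661931e-06]), 'tool_pos': array([0.27853083, 0.61423072, 0.23021589]), 'tcp_rot': array([-6.63679118e-01, -3.07021409e+00,  2.69349940e-03]), 'wrist_force': array([ 0.69904355, -0.69239435,  0.09089312]), 'torque': array([ 0.00378848, -0.03550173,  0.06730158]), 'width': 1.0017247974502348}
```

View pics/scene0.png

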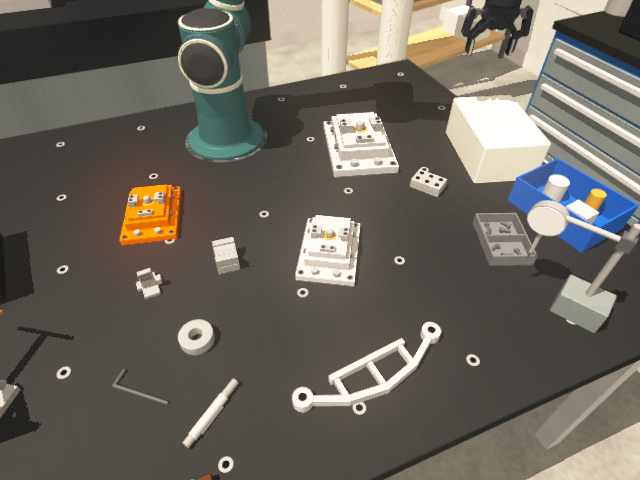

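View pics/side0.png

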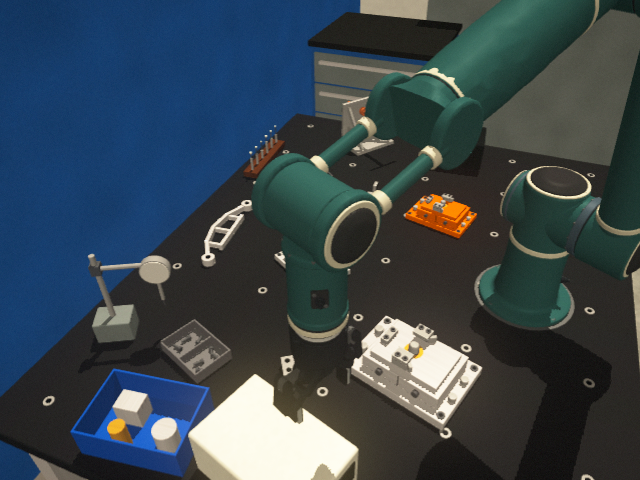

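The scene picture shows three fixtures: white at (330,248), white at (360,143) and orange at (152,213). The only keeper-like cross is at (149,283). The side view shows the far white fixture at (415,370), but the arm hides the middle one. Next I'll measure both white bases and take a close crop.

```bash
python3 - <<'E'
from h import *
c=load('scene0');f=c['frame']
a=cv2.resize(f[208:290,290:370],None,fx=5,fy=5,interpolation=2)
b=cv2.resize(f[260:305,125:175],None,fx=8,fy=8,interpolation=2)
h=max(a.shape[0],b.shape[0]);o=np.zeros((h,800,3),np.uint8);o[:a.shape[0],:400]=a;o[:b.shape[0],400:]=b
cv2.imwrite('pics/crop1.png',o)
for nm,uv in(('mid',[(297,276),(356,282),(360,222),(305,219)]),('far',[(332,173),(397,168),(378,113),(324,122)])):
    p=plane(c,uv,.016);print(nm,p.round(3).tolist(),[round(float(np.linalg.norm(p[i]-p[i-1])),3) for i in range(4)])
print(plane(c,[(149,283),(226,255),(196,337)],.01).round(3))
E
```

```text
mid [[0.571, 0.001, 0.016], [0.63, 0.104, 0.016], [0.479, 0.188, 0.016], [0.422, 0.077, 0.016]] [0.167, 0.118, 0.173, 0.125]
far [[0.29, 0.204, 0.016], [0.336, 0.366, 0.016], [0.076, 0.45, 0.016], [0.059, 0.282, 0.016]] [0.244, 0.169, 0.274, 0.17]
[[ 0.469 -0.277  0.01 ]
 [ 0.455 -0.116  0.01 ]
 [ 0.628 -0.216  0.01 ]]
```

View pics/crop1.png

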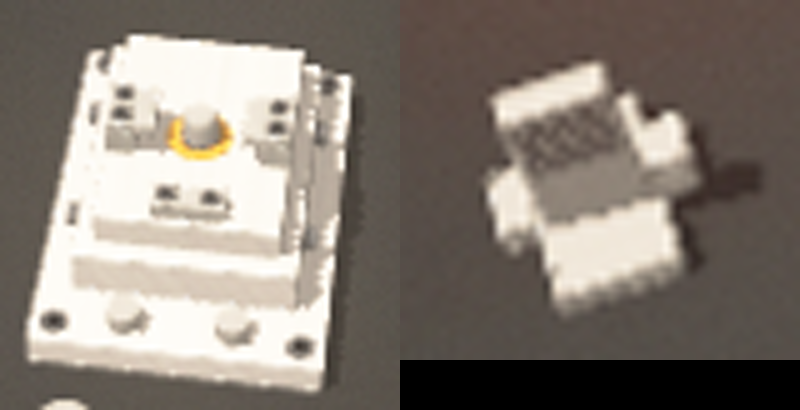

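The middle white fixture measures about 170 x 120 mm and the far one about 260 x 170 mm. The third is orange, so the middle one is meant. Its stop side faces the scene camera. The keeper is at scene pixel (149,283), with its tongue towards the bottom of the image. I'll move towards the fixture for a look with the wrist camera.

drive_tool(deltas=[{"hand": 1,"offset": [3,-5,2],"angular": [0,0,-10]},{"hand": 1,"offset": [6,-10,2],"angular": [0,0,-20]},{"hand": 1,"offset": [9,-15,2],"angular": [0,0,-30]},{"hand": 1,"offset": [12,-20,2],"angular": [0,0,-40]},{"hand": 1,"offset": [15,-25,2],"angular": [0,0,-50]},{"hand": 1,"offset": [18,-30,2],"angular": [0,0,-60]},{"hand": 1,"offset": [21,-35,2],"angular": [0,0,-70]},{"hand": 1,"offset": [23,-40,2],"angular": [0,0,-80]}])

```text
time: 1.15
tool_pos: [0.5096, 0.2128, 0.251]
tcp_rot: [2.488, 1.918, -0.0]
wrist_force: [0.9, 0.1, -0.2]
width: 0.998
```

```bash
python3 - <<'E'
from h import *
c=cam('wrist','w1'); print(np.array(c['R']), bot.read_state()['tool_pos'], bot.read_state()['q'])
s=bot.read_state(); print(proj(c,s['tool_pos']), proj(c,[[.525,.093,.05],[.57,0,.016],[.42,.077,.016],[.48,.188,.016],[.63,.104,.016]]))
cam('side','side1')
E
```

```text
[[ 0.96718839 -0.25405792 -0.00108682]
 [-0.23974812 -0.91411038  0.32699091]
 [-0.08406811 -0.31600125 -0.94502686]] [0.51148782 0.20709988 0.25096517] [ 0.34316658  0.01933684  1.84477582 -0.00593573  1.27795887  0.61049891]
[[328.52831551 314.3628923 ]] [[359.70785732 301.34832938]
 [405.63571841 341.33506425]
 [278.81800382 317.1708761 ]
 [300.59653919 225.0079522 ]
 [440.15033441 259.55153932]]
```

drive_tool(deltas=[{"hand": 1,"offset": [0,-5,0],"angular": [0,0,-7]},{"hand": 1,"offset": [-1,-11,0],"angular": [0,0,-14]},{"hand": 1,"offset": [-2,-16,-2],"angular": [0,0,-14]},{"hand": 1,"offset": [-2,-16,-2],"angular": [0,0,-14]},{"hand": 1,"offset": [-2,-16,-2],"angular": [0,0,-14]}])

```text
time: 1.88
tool_pos: [0.4889, 0.0554, 0.2314]
tcp_rot: [-2.698, -1.608, -0.001]
wrist_force: [-0.7, -0.4, -0.5]
width: 0.997
```

```bash
python3 - <<'E'
from h import *
c=cam('wrist','w2'); s=bot.read_state(); print(s['tool_pos'],s['tcp_rot'])
f=c['frame']; cv2.imwrite('pics/w2v.png',cv2.resize(f,(800,600)))
cam('side','side2');cam('scene','scene2')
E
```

```text
[0.48924574 0.05583889 0.23172317] [-2.69733051e+00 -1.61010614e+00 -1.72645363e-03]
```

View pics/w2.png

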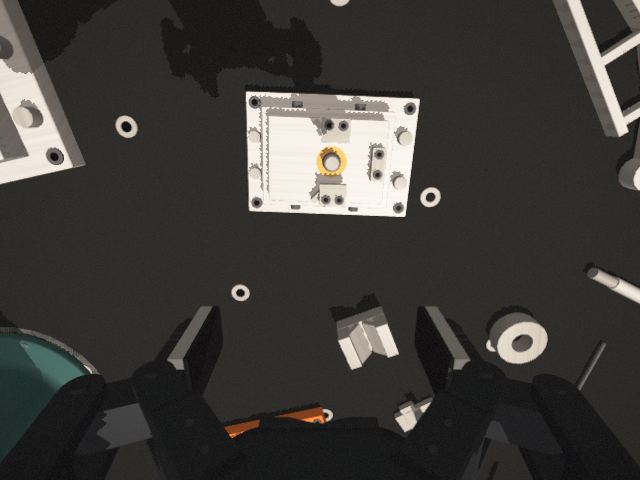

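The wrist picture shows the fixture base with corners at about (247,92), (419,98), (406,217) and (249,212). The yellow pin ring is at (331,161) and the stop at (377,163) to the right. The V-block is at (367,338) and the keeper is partly visible at (410,412). Next I'll measure the fixture pose and floor height.

```bash
cat > m.py <<'E'
from h import *
def corners(f,roi,th=110,eps=8):
    x,y,w,h=roi; g=f[y:y+h,x:x+w].max(2); m=cv2.morphologyEx((g>th).astype(np.uint8),cv2.MORPH_CLOSE,np.ones((9,9)))
    k=max(cv2.findContours(m,0,1)[0],key=cv2.contourArea); hull=cv2.convexHull(k)
    p=cv2.approxPolyDP(hull,eps,True)[:,0]+[x,y]
    return p,hull[:,0]+[x,y]
def ring(f,roi):
    x,y,w,h=roi; hsv=cv2.cvtColor(f[y:y+h,x:x+w],cv2.COLOR_BGR2HSV)
    m=cv2.inRange(hsv,(12,120,90),(32,255,255)); k=np.vstack(cv2.findContours(m,0,1)[0])
    e=cv2.fitEllipse(cv2.convexHull(k)); return np.array(e[0])+[x,y],e[1]
E
python3 - <<'E'
from m import *
w=load('w2');s=load('scene0')
p,_=corners(w['frame'],(235,80,200,145)); X=plane(w,p,.016); print(p.tolist()); print(X.round(4)[:,:2].tolist())
print([round(float(np.linalg.norm(X[i]-X[i-1])),4) for i in range(len(X))])
for i in range(len(X)):
    d=X[i]-X[i-1]; print(round(float(np.degrees(np.arctan2(d[1],d[0]))),2))
print('c',X.mean(0))
rw=ring(w['frame'],(300,130,60,60)); rs=ring(s['frame'],(310,215,40,35)); print(rw,rs)
P=tri(w,rw[0],s,rs[0]);print('ring',P,proj(w,P)-rw[0],proj(s,P)-rs[0])
for z in(.046,.056,.066,.076):print(z,plane(w,rw[0],z),plane(s,rs[0],z))
E
```

```text
[[246, 91], [418, 98], [405, 215], [249, 210]]
[[0.4779, 0.1859], [0.622, 0.101], [0.5634, -0.0012], [0.4174, 0.0839]]
[0.1186, 0.1672, 0.1178, 0.169]
59.3
-30.51
-119.83
149.77
c [0.52016675 0.09237742 0.016     ]
(array([330.78974152, 161.25264549]), (28.833419799804688, 29.853979110717773)) (array([329.42355537, 235.01231575]), (8.862624168395996, 12.077813148498535))
ring [0.52049935 0.09266128 0.05052901] [[ 0.07760193 -1.31180233]] [[-0.56376409 -0.10452203]]
0.046 [[0.51977772 0.09111629 0.046     ]] [[0.51718549 0.09550821 0.046     ]]
0.056 [[0.52000146 0.09226006 0.056     ]] [[0.52612133 0.09133775 0.056     ]]
0.066 [[0.5202252  0.09340384 0.066     ]] [[0.53505717 0.08716729 0.066     ]]
0.076 [[0.52044894 0.09454761 0.076     ]] [[0.54399301 0.08299684 0.076     ]]
```

drive_tool(deltas=[{"hand": 1,"offset": [0,-6,0],"angular": [0,0,9]},{"hand": 1,"offset": [-1,-12,0],"angular": [0,0,18]},{"hand": 1,"offset": [-1,-18,0],"angular": [0,0,27]},{"hand": 1,"offset": [-1.7,-24,-1],"angular": [0,0,36]},{"hand": 1,"offset": [-1.7,-30,-3],"angular": [0,0,38]},{"hand": 1,"offset": [-1.7,-36.5,-4],"angular": [0,0,38]},{"hand": 1,"offset": [-1.7,-36.5,-4],"angular": [0,0,38]},{"hand": 1,"offset": [-1.7,-36.5,-4],"angular": [0,0,38]}])

```text
time: 3.02
tool_pos: [0.4725, -0.3098, 0.1912]
tcp_rot: [-2.027, -2.399, -0.001]
wrist_force: [0.3, 0.7, 0.5]
width: 0.998
```

```bash
python3 - <<'E'
from h import *
c=cam('wrist','w3'); s=bot.read_state(); print(s['tool_pos'],s['tcp_rot'])
p=proj(c,[.469,-.277,.01])[0];print(p)
cam('side','side3');cam('scene','scene3')
x,y=np.clip((p-[100,75]).astype(int),0,[440,330])
cv2.imwrite('pics/w3v.png',cv2.resize(c['frame'][y:y+150,x:x+200],None,fx=4,fy=4,interpolation=2));print(x,y)
E
```

```text
[ 0.47250308 -0.30912031  0.19140842] [-2.02614098e+00 -2.40036542e+00 -9.49325517e-04]
[322.87441936 177.37836294]
222 102
```

View pics/w3v.png

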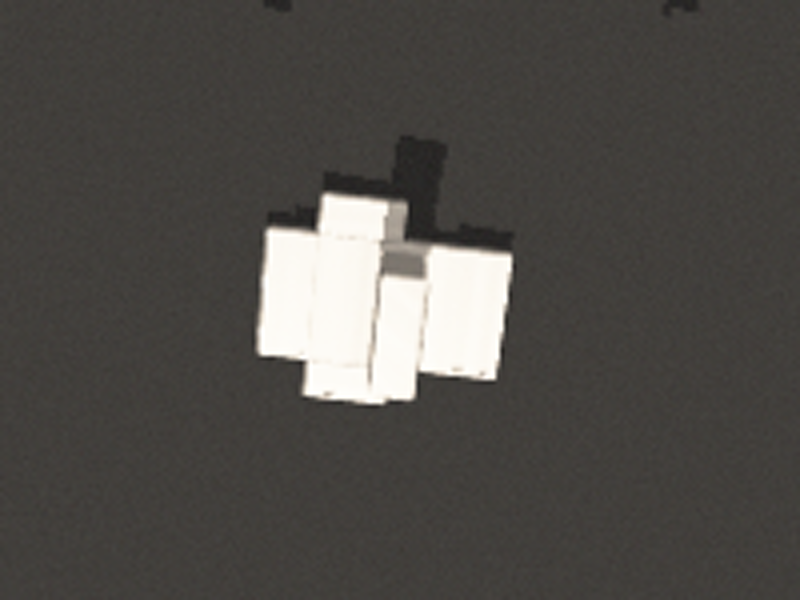

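The crop shows the keeper with its tail at the left edge (262,290), its tongue end at the right edge (505,315), ears above and below at about (355,195) and (345,400), and the tab top at (398,337).

```bash
python3 - <<'E'
from m import *
c=load('w3');s=load('scene3')
q=lambda L:np.array(L)/4.+[222,102]-.375
T=plane(c,q([(267,228),(258,355),(512,250),(497,380)]),.008)
mt=(T[0]+T[1])/2;mn=(T[2]+T[3])/2;d=mn-mt
print('len',np.linalg.norm(d),'w',np.linalg.norm(T[0]-T[1]),np.linalg.norm(T[2]-T[3]),'ang',np.degrees(np.arctan2(d[1],d[0])))
e=T[0]-T[1]+T[2]-T[3];print('ang y-90',np.degrees(np.arctan2(e[1],e[0]))-90)
u=d/np.linalg.norm(d);print('origin',mt+u*.022,'tab from plate',mt+u*.032)
B=plane(c,q([(384,272),(426,278),(415,400),(373,397)]),.050);print('tabtop',B.mean(0),np.linalg.norm(B[0]-B[3]),np.linalg.norm(B[0]-B[1]))
e=B[0]-B[3]+B[1]-B[2];print(np.degrees(np.arctan2(e[1],e[0]))-90)
cc=plane(s,[(149,283)],.03);print(cc)
R=cv2.Rodrigues(bot.read_state()['tcp_rot'])[0];print('tool y',np.degrees(np.arctan2(R[1,1],R[0,1])),R[:,2])
E
```

```text
len 0.05786641063842766 w 0.030134658062824077 0.03114518921702706 ang 4.100212139748801
ang y-90 4.267338135688902
origin [ 0.45721983 -0.27893433  0.008     ] tab from plate [ 0.46719423 -0.27821932  0.008     ]
tabtop [ 0.46756239 -0.27821216  0.05      ] 0.02633699805570581 0.008741759713260204
4.7404778546903685
[[ 0.48703942 -0.27391775  0.03      ]]
tool y 9.731595796460951 [ 5.17500562e-04  1.57355131e-04 -9.99999854e-01]
```

drive_tool(deltas=[{"hand": 1,"offset": [-0.5,3.1,0],"angular": [0,0,-5.5]},{"hand": 1,"offset": [-0.5,3.1,-4],"angular": [0,0,-5.5]},{"hand": 1,"offset": [-0.5,3.1,-8],"angular": [0,0,-5.5]},{"hand": 1,"offset": [-0.5,3.1,-12],"angular": [0,0,-5.5]},{"hand": 1,"offset": [-0.5,3.1,-15],"angular": [0,0,-5.5]},{"hand": 1,"offset": [-0.5,3.1,-17.4],"angular": [0,0,-5.5]},{"hand": 1,"offset": [-0.5,3.1,-17.4],"angular": [0,0,-5.5]}])

```text
time: 4.05
tool_pos: [0.4656, -0.2768, 0.0158]
tcp_rot: [-2.135, -2.299, 0.001]
wrist_force: [-0.5, 0.8, -0.1]
width: 1.002
```

drive_tool(deltas=[{"hand": 0.4,"offset": [0,0,0],"angular": [0,0,0]},{"hand": 0.4,"offset": [0,0,0],"angular": [0,0,0]},{"hand": 0,"offset": [0,0,0],"angular": [0,0,0]},{"hand": 0,"offset": [0,0,0],"angular": [0,0,0]},{"hand": 0,"offset": [0,0,0],"angular": [0,0,0]},{"hand": 0,"offset": [0,0,0],"angular": [0,0,0]},{"hand": 0,"offset": [0,0,0],"angular": [0,0,0]},{"hand": 0,"offset": [0,0,0],"angular": [0,0,0]}], force=90)

```text
time: 5.05
tool_pos: [0.4675, -0.2797, 0.0181]
tcp_rot: [2.14, 2.298, 0.0]
wrist_force: [0.3, 0.3, 5.8]
width: 0.098
```

drive_tool(deltas=[{"hand": 0,"offset": [0,0,2],"angular": [0,0,0]},{"hand": 0,"offset": [0,0,6],"angular": [0,0,0]},{"hand": 0,"offset": [0,0,10],"angular": [0,0,0]},{"hand": 0,"offset": [0,3,13],"angular": [0,0,-5]},{"hand": 0,"offset": [1,8,13],"angular": [0,0,-11]},{"hand": 0,"offset": [2,13,13],"angular": [0,0,-17]},{"hand": 0,"offset": [3,18,13],"angular": [0,0,-23]},{"hand": 0,"offset": [3.5,22,13],"angular": [0,0,-29]}])

```text
time: 6.05
tool_pos: [0.5012, -0.0574, 0.1464]
tcp_rot: [-2.65, -1.686, 0.002]
wrist_force: [0.0, -0.3, -2.0]
width: 0.105
```

drive_tool(deltas=[{"hand": 0,"offset": [0.4,5,0],"angular": [0,0,-5.6]},{"hand": 0,"offset": [0.4,10,0],"angular": [0,0,-5.6]},{"hand": 0,"offset": [0.4,14,0],"angular": [0,0,-5.6]},{"hand": 0,"offset": [0.4,15.8,0],"angular": [0,0,-5.6]},{"hand": 0,"offset": [0.4,15.8,0],"angular": [0,0,-5.6]},{"hand": 0,"offset": [0.4,15.8,0],"angular": [0,0,-5.6]}])

```text
time: 6.8
tool_pos: [0.5056, 0.0977, 0.1469]
tcp_rot: [2.728, 1.558, -0.002]
wrist_force: [0.1, 0.5, -2.4]
width: 0.105
```

```bash
python3 - <<'E'
from h import *
P=[];F=[]
for i,n in enumerate(['wrist','scene','side']*2):
    c=cam(n,f'{n}4'); s=bot.read_state();P.append(s['tool_pos']);F.append(np.r_[s['wrist_force'],s['torque']])
    R=cv2.Rodrigues(s['tcp_rot'])[0];print(s['tool_pos'].round(4),round(np.degrees(np.arctan2(R[1,1],R[0,1])),2))
print(np.mean(P,0),np.mean(F,0).round(2),s['width'])
w=load('wrist4')['frame'][230:430,220:420]; sc=load('scene4')['frame'][180:280,280:380]
cv2.imwrite('pics/v4.png',np.hstack([cv2.resize(w,(400,400),interpolation=2),cv2.resize(sc,(400,400),interpolation=2)]))
E
```

```text
[0.5057 0.0975 0.147 ] -30.56
[0.5058 0.0975 0.1471] -30.58
[0.5058 0.0975 0.1472] -30.59
[0.5059 0.0976 0.1473] -30.59
[0.5059 0.0978 0.1473] -30.58
[0.5059 0.098  0.1473] -30.57
[0.50583546 0.09764946 0.14718521] [-0.25  0.07 -2.24  0.   -0.01  0.  ] 0.10274270665444271
```

View pics/v4.png

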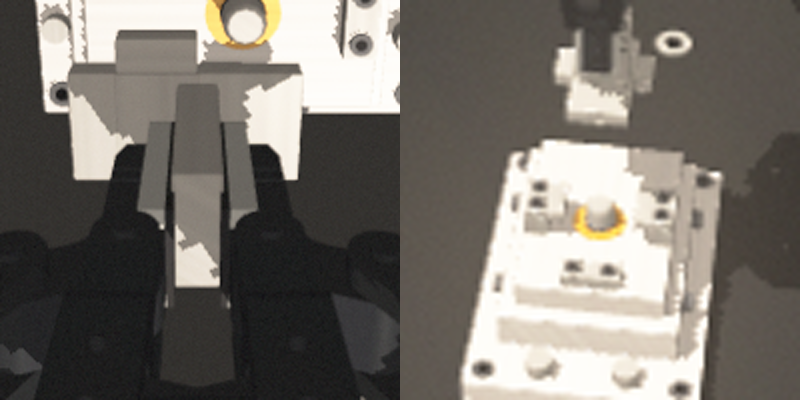

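```bash
python3 - <<'E'
from m import *
c=load('wrist4');s=bot.read_state();t=s['tool_pos'];R=cv2.Rodrigues(s['tcp_rot'])[0];y=R[:,1];u=y/np.linalg.norm(y);v=np.array([-u[1],u[0],0])
q=lambda L:np.array(L)/2.+[220,230]-.25
zu=t[2]-.0173
def rel(L,z): 
    X=plane(c,q(L),z)-t; return (np.c_[X@u,X@v]*1000).round(1).tolist()
print('tabtop',rel([(175,175),(219,175),(222,287),(177,287)],zu+.05))
print('-y edge',rel([(75,180),(299,180)],zu+.008))
print('+y edge top?',rel([(70,65),(302,67),(70,73),(300,73)],zu+.008), 'bottom?',rel([(70,65),(302,67)],zu))
w=load('wrist4'); e=ring(w['frame'],(310,225,60,40)); print(e)
e=ring(w['frame'],(300,190,80,70)); print(e, [plane(w,e[0],z).round(4) for z in(.046,.05,.056)])
p,_=corners(w['frame'],(150,100,330,200)); print(p.tolist())
E
```

```text
tabtop [[-5.2, 13.2], [3.0, 13.2], [3.9, -12.4], [-5.0, -12.4]]
-y edge [[-32.5, -14.8], [25.1, -14.7]]
+y edge top? [[-31.8, 17.3], [24.3, 16.8], [-32.0, 15.2], [23.8, 15.3]] bottom? [[-33.5, 13.9], [25.6, 13.4]]
(array([340.68303108, 236.5898819 ]), (34.45277786254883, 36.01078414916992))
(array([340.72870636, 236.1607399 ]), (35.3647346496582, 36.114501953125)) [array([[0.5191, 0.0894, 0.046 ]]), array([[0.5196, 0.0907, 0.05  ]]), array([[0.5203, 0.0927, 0.056 ]])]
[[448, 149], [431, 286], [369, 299], [255, 299], [242, 285], [232, 148]]
```

drive_tool(deltas=[{"hand": 0,"offset": [0.1,0.14,-1],"angular": [0,0,0]},{"hand": 0,"offset": [0.1,0.14,-2],"angular": [0,0,0]},{"hand": 0,"offset": [0.1,0.14,-3],"angular": [0,0,0]},{"hand": 0,"offset": [0.1,0.14,-4],"angular": [0,0,0]},{"hand": 0,"offset": [0.1,0.14,-4],"angular": [0,0,0]},{"hand": 0,"offset": [0.1,0.14,-4],"angular": [0,0,0]}])

```text
time: 7.85
tool_pos: [0.507, 0.1002, 0.1073]
tcp_rot: [2.727, 1.559, 0.0]
wrist_force: [0.3, -0.3, -1.9]
width: 0.103
```

```bash
python3 - <<'E'
from h import *
for i in range(4):
    c=cam(['wrist','scene'][i%2],['wrist5','scene5'][i%2]);s=bot.read_state();print(s['tool_pos'].round(4),s['wrist_force'].round(1))
w=load('wrist5')['frame'][180:420,200:440]; sc=load('scene5')['frame'][195:275,290:370]
cv2.imwrite('pics/v5.png',np.hstack([cv2.resize(w,(400,400),interpolation=2),cv2.resize(sc,(400,400),interpolation=2)]))
E
```

```text
[0.5072 0.1002 0.1076] [ 0.6 -0.3 -1.4]
[0.5073 0.1002 0.1078] [-0.5  0.5 -1.3]
[0.5073 0.1002 0.1078] [ 0.1 -1.3 -1.7]
[0.5073 0.1002 0.1078] [ 0.3 -0.4 -2.7]
```

View pics/v5.png

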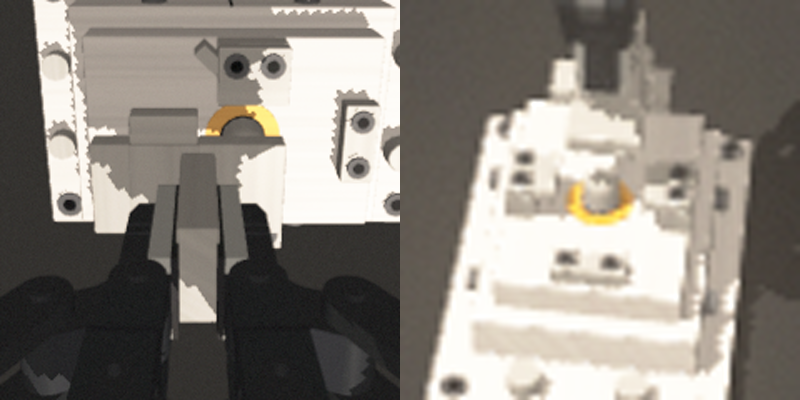

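The wrist view shows the tongue edge just before the ring (238,125) and in line with it. The scene view shows the tongue (600,125) directly behind the pin (600,185). I'll lower it step by step and watch the force.

drive_tool(deltas=[{"hand": 0,"offset": [-0.02,-0.05,-0.5],"angular": [0,0,0]},{"hand": 0,"offset": [-0.02,-0.05,-1],"angular": [0,0,0]},{"hand": 0,"offset": [-0.02,-0.05,-1.5],"angular": [0,0,0]},{"hand": 0,"offset": [-0.02,-0.05,-1.8],"angular": [0,0,0]},{"hand": 0,"offset": [-0.02,-0.05,-1.8],"angular": [0,0,0]}])

```text
time: 8.68
tool_pos: [0.5063, 0.0996, 0.0888]
tcp_rot: [-2.727, -1.559, 0.001]
wrist_force: [0.0, 0.1, -0.8]
width: 0.101
```

drive_tool(deltas=[{"hand": 0,"offset": [0,0,-0.2],"angular": [0,0,0]},{"hand": 0,"offset": [0,0,-0.4],"angular": [0,0,0]},{"hand": 0,"offset": [0,0,-0.4],"angular": [0,0,0]}])

```text
time: 9.05
tool_pos: [0.5069, 0.0997, 0.0856]
tcp_rot: [2.727, 1.559, 0.001]
wrist_force: [-0.7, 0.6, 0.1]
width: 0.1
```

drive_tool(deltas=[{"hand": 0,"offset": [0,0,-0.2],"angular": [0,0,0]},{"hand": 0,"offset": [0,0,-0.4],"angular": [0,0,0]},{"hand": 0,"offset": [0,0,-0.4],"angular": [0,0,0]}])

```text
time: 9.43
tool_pos: [0.507, 0.0997, 0.0822]
tcp_rot: [2.727, 1.559, 0.001]
wrist_force: [-2.3, 0.1, 6.4]
width: 0.1
```

drive_tool(deltas=[{"hand": 0,"offset": [0,0,-0.2],"angular": [0,0,0]},{"hand": 0,"offset": [0,0,-0.4],"angular": [0,0,0]},{"hand": 0,"offset": [0,0,-0.6],"angular": [0,0,0]},{"hand": 0,"offset": [0,0,-0.6],"angular": [0,0,0]}])

```text
time: 9.93
tool_pos: [0.507, 0.0997, 0.0765]
tcp_rot: [2.727, 1.559, 0.001]
wrist_force: [-3.9, -0.6, 7.8]
width: 0.103
```

drive_tool(deltas=[{"hand": 0,"offset": [0,0,-0.15],"angular": [0,0,0]},{"hand": 0,"offset": [0,0,-0.3],"angular": [0,0,0]},{"hand": 0,"offset": [0,0,-0.3],"angular": [0,0,0]}])

```text
time: 10.3
tool_pos: [0.507, 0.0997, 0.0737]
tcp_rot: [2.727, 1.559, 0.001]
wrist_force: [-4.1, -0.5, 9.3]
width: 0.104
```

drive_tool(deltas=[{"hand": 0,"offset": [0,0,-0.1],"angular": [0,0,0]},{"hand": 0,"offset": [0,0,-0.15],"angular": [0,0,0]},{"hand": 0,"offset": [0,0,-0.15],"angular": [0,0,0]}])

```text
time: 10.68
tool_pos: [0.507, 0.0997, 0.0723]
tcp_rot: [2.727, 1.559, 0.001]
wrist_force: [-4.4, 0.7, 10.3]
width: 0.104
```

drive_tool(deltas=[{"hand": 0,"offset": [0,0,-0.1],"angular": [0,0,0]},{"hand": 0,"offset": [0,0,-0.1],"angular": [0,0,0]}])

```text
time: 10.92
tool_pos: [0.507, 0.0997, 0.0716]
tcp_rot: [2.727, 1.559, 0.001]
wrist_force: [-5.2, -0.0, 10.8]
width: 0.099
```

drive_tool(deltas=[{"hand": 0,"offset": [0,0,-0.1],"angular": [0,0,0]},{"hand": 0,"offset": [0,0,-0.1],"angular": [0,0,0]}])

```text
time: 11.18
tool_pos: [0.5071, 0.0997, 0.0716]
tcp_rot: [2.727, 1.559, 0.001]
wrist_force: [-7.9, -1.3, 17.5]
width: 0.099
```

drive_tool(deltas=[{"hand": 0,"offset": [0,0,-0.1],"angular": [0,0,0]},{"hand": 0,"offset": [0,0,-0.1],"angular": [0,0,0]}])

```text
time: 11.42
tool_pos: [0.5071, 0.0997, 0.0716]
tcp_rot: [2.727, 1.559, 0.0]
wrist_force: [-11.3, -1.4, 25.6]
width: 0.103
```

drive_tool(deltas=[{"hand": 0,"offset": [0,0,0.1],"angular": [0,0,0]},{"hand": 0,"offset": [0,0,0.1],"angular": [0,0,0]}])

```text
time: 11.68
tool_pos: [0.5071, 0.0997, 0.0716]
tcp_rot: [2.727, 1.559, 0.001]
wrist_force: [-8.7, -0.8, 16.6]
width: 0.105
```

```bash
python3 - <<'E'
from h import *
for i in range(4):
    c=cam(['wrist','scene'][i%2],['wrist6','scene6'][i%2]);s=bot.read_state()
print(s['tool_pos'].round(4),s['wrist_force'].round(1),s['torque'].round(2))
w=load('wrist6')['frame'][170:350,220:420]; sc=load('scene6')['frame'][200:260,300:360]
cv2.imwrite('pics/v6.png',np.hstack([cv2.resize(w,(500,450),interpolation=2),cv2.resize(sc,(300,450),interpolation=2)]))
E
```

```text
[0.5071 0.0997 0.0716] [-7.4 -2.  17.4] [-0.24  1.23  0.02]
```

View pics/v6.png

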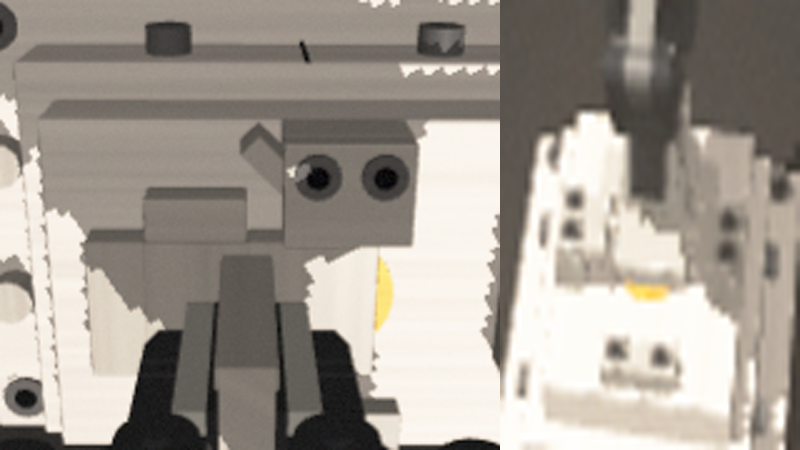

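```bash
python3 - <<'E'
from m import *
c=load('wrist6');a=np.radians(-30.4);u=np.array([np.cos(a),np.sin(a),0]);v=np.array([-u[1],u[0],0]);t=np.array([.5071,.0997,0])
q=lambda L:np.array(L)/2.5+[220,170]-.3
fl=.0543
def rel(n,L,z):
    X=plane(c,q(L),z)-t; print(n,(np.c_[X@u,X@v]*1000).round(1).tolist())
rel('ear top',[(145,201),(246,201)],fl+.008)
rel('ear bottom',[(145,188),(246,188)],fl)
rel('lip inner',[(285,247),(412,247)],fl+.0165)
rel('lip outer',[(285,142),(417,142)],fl+.0165)
rel('tail/tongue',[(88,242),(95,372),(376,330)],fl+.008)
rel('block floor edges',[(43,118),(500,118)],fl)
rel('wall flare',[(240,150),(258,124)],fl+.0165)
s=load('scene6');e=[(622/5-100+300,255/7.5+200)]
E
```

```text
ear top [[-20.7, 24.0], [-1.4, 24.0]]
ear bottom [[-21.6, 23.7], [-1.4, 23.7]]
lip inner [[5.8, 18.2], [29.1, 18.2]]
lip outer [[5.5, 38.4], [28.8, 38.4]]
tail/tongue [[-32.1, 15.5], [-32.5, -13.6], [24.8, -3.9]]
block floor edges [[-40.8, 38.3], [48.0, 38.2]]
wall flare [[-2.4, 36.9], [0.8, 41.7]]
```

The wrist view shows the +y ear edge at (195,200) and the lip mouth at x≈285. By calculation the keeper lies centred within 0.2 mm, with the ears 7 mm short of the lips and about 27 mm to go. I'll slide it now.

drive_tool(deltas=[{"hand": 0,"offset": [0.17,-0.1,0],"angular": [0,0,0]},{"hand": 0,"offset": [0.34,-0.2,0],"angular": [0,0,0]},{"hand": 0,"offset": [0.52,-0.3,0],"angular": [0,0,0]},{"hand": 0,"offset": [0.69,-0.4,0],"angular": [0,0,0]},{"hand": 0,"offset": [0.69,-0.4,0],"angular": [0,0,0]}])

```text
time: 12.5
tool_pos: [0.5118, 0.0977, 0.0717]
tcp_rot: [-2.724, -1.555, 0.003]
wrist_force: [-14.7, 6.7, 24.6]
width: 0.104
```

drive_tool(deltas=[{"hand": 0,"offset": [0.17,-0.1,0],"angular": [0,0,0]},{"hand": 0,"offset": [0.34,-0.2,0],"angular": [0,0,0]},{"hand": 0,"offset": [0.52,-0.3,0],"angular": [0,0,0]},{"hand": 0,"offset": [0.52,-0.3,0],"angular": [0,0,0]}])

```text
time: 13.0
tool_pos: [0.5175, 0.0949, 0.0717]
tcp_rot: [-2.724, -1.555, 0.001]
wrist_force: [-13.5, 6.6, 22.2]
width: 0.102
```

drive_tool(deltas=[{"hand": 0,"offset": [0.13,-0.16,0.05],"angular": [0,0,0]},{"hand": 0,"offset": [0.3,-0.26,0.05],"angular": [0,0,0]},{"hand": 0,"offset": [0.48,-0.36,0.05],"angular": [0,0,0]},{"hand": 0,"offset": [0.48,-0.36,0.05],"angular": [0,0,0]}])

```text
time: 13.5
tool_pos: [0.523, 0.0909, 0.0717]
tcp_rot: [-2.725, -1.556, -0.0]
wrist_force: [-8.6, 5.7, 17.2]
width: 0.101
```

drive_tool(deltas=[{"hand": 0,"offset": [0.13,-0.08,0],"angular": [0,0,0]},{"hand": 0,"offset": [0.26,-0.15,0],"angular": [0,0,0]},{"hand": 0,"offset": [0.26,-0.15,0],"angular": [0,0,0]}])

```text
time: 13.88
tool_pos: [0.5253, 0.0895, 0.0717]
tcp_rot: [-2.725, -1.556, 0.0]
wrist_force: [-8.7, 5.3, 17.4]
width: 0.099
```

drive_tool(deltas=[{"hand": 0,"offset": [0.13,-0.08,0],"angular": [0,0,0]},{"hand": 0,"offset": [0.26,-0.15,0],"angular": [0,0,0]},{"hand": 0,"offset": [0.26,-0.15,0],"angular": [0,0,0]}])

```text
time: 14.25
tool_pos: [0.5287, 0.0876, 0.0717]
tcp_rot: [-2.726, -1.557, -0.001]
wrist_force: [-7.5, 5.3, 15.0]
width: 0.098
```

drive_tool(deltas=[{"hand": 0,"offset": [0.09,-0.05,0],"angular": [0,0,0]},{"hand": 0,"offset": [0.09,-0.05,0],"angular": [0,0,0]}])

```text
time: 14.5
tool_pos: [0.5288, 0.0876, 0.0717]
tcp_rot: [-2.725, -1.556, 0.0]
wrist_force: [-9.4, 7.2, 17.6]
width: 0.106
```

drive_tool(deltas=[{"hand": 0,"offset": [0.09,-0.05,0],"angular": [0,0,0]},{"hand": 0,"offset": [0.09,-0.05,0],"angular": [0,0,0]}])

```text
time: 14.75
tool_pos: [0.5294, 0.0872, 0.0717]
tcp_rot: [-2.724, -1.555, 0.001]
wrist_force: [-10.7, 6.3, 18.2]
width: 0.107
```

drive_tool(deltas=[{"hand": 0,"offset": [0.09,-0.05,0],"angular": [0,0,0]},{"hand": 0,"offset": [0.09,-0.05,0],"angular": [0,0,0]}])

```text
time: 15.0
tool_pos: [0.5303, 0.0867, 0.0717]
tcp_rot: [-2.724, -1.556, 0.001]
wrist_force: [-11.3, 6.4, 18.3]
width: 0.103
```

drive_tool(deltas=[{"hand": 0,"offset": [0.09,-0.05,0],"angular": [0,0,0]},{"hand": 0,"offset": [0.09,-0.05,0],"angular": [0,0,0]}])

```text
time: 15.25
tool_pos: [0.5306, 0.0865, 0.0717]
tcp_rot: [-2.724, -1.555, 0.002]
wrist_force: [-13.2, 7.4, 19.8]
width: 0.103
```

drive_tool(deltas=[{"hand": 0,"offset": [0.09,-0.05,0],"angular": [0,0,0]},{"hand": 0,"offset": [0.09,-0.05,0],"angular": [0,0,0]}])

```text
time: 15.5
tool_pos: [0.5306, 0.0864, 0.0718]
tcp_rot: [-2.722, -1.554, 0.004]
wrist_force: [-15.7, 8.7, 22.6]
width: 0.102
```

drive_tool(deltas=[{"hand": 0,"offset": [0.09,-0.05,0.1],"angular": [0,0,0]},{"hand": 0,"offset": [0.09,-0.05,0.1],"angular": [0,0,0]}])

```text
time: 15.75
tool_pos: [0.5307, 0.0864, 0.0719]
tcp_rot: [-2.721, -1.553, 0.006]
wrist_force: [-14.8, 11.1, 18.5]
width: 0.103
```

```bash
python3 - <<'E'
from h import *
for i in range(4):
    c=cam(['wrist','scene'][i%2],['wrist7','scene7'][i%2]);s=bot.read_state()
print(s['tool_pos'].round(4),s['wrist_force'].round(1),s['torque'].round(2))
w=load('wrist7')['frame'][170:350,220:420]; sc=load('scene7')['frame'][200:260,300:360]
cv2.imwrite('pics/v7.png',np.hstack([cv2.resize(w,(500,450),interpolation=2),cv2.resize(sc,(300,450),interpolation=2)]))
E
```

```text
[0.5307 0.0864 0.0719] [-14.3  10.8  19.4] [1.97 2.68 0.02]
```

View pics/v7.png

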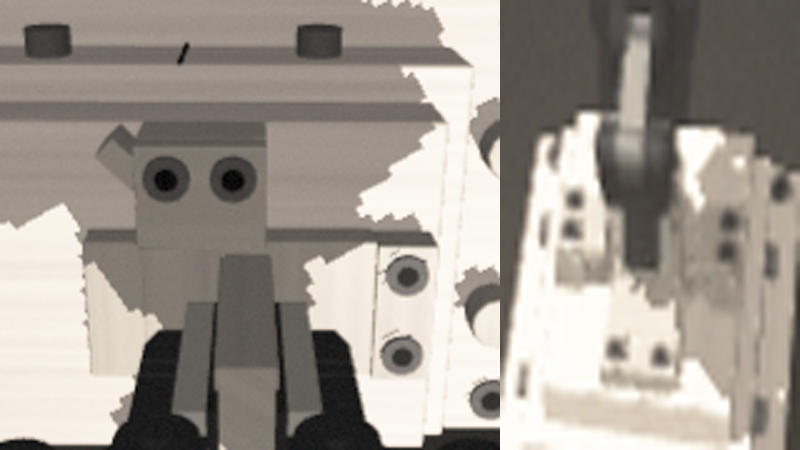

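The tongue meets the stop at (377,300) in the crop and the ears are under the lips. Position holds at 27 mm of travel while the force rises. I'll ease off the push and the down-force before releasing.

drive_tool(deltas=[{"hand": 0,"offset": [-0.07,0.04,0.1],"angular": [0,0,0]},{"hand": 0,"offset": [-0.13,0.08,0.2],"angular": [0,0,0]},{"hand": 0,"offset": [-0.13,0.08,0.2],"angular": [0,0,0]}])

```text
time: 16.32
tool_pos: [0.5306, 0.0863, 0.0726]
tcp_rot: [-2.723, -1.554, 0.003]
wrist_force: [-7.0, 8.6, 7.9]
width: 0.102
```

drive_tool(deltas=[{"hand": 0,"offset": [0,0,0.1],"angular": [0,0,0]},{"hand": 0,"offset": [0,0,0.2],"angular": [0,0,0]},{"hand": 0,"offset": [0,0,0.2],"angular": [0,0,0]}])

```text
time: 16.7
tool_pos: [0.5305, 0.0863, 0.0739]
tcp_rot: [-2.723, -1.554, 0.003]
wrist_force: [-4.6, 9.1, 3.3]
width: 0.104
```

drive_tool(deltas=[{"hand": 0,"offset": [-0.03,0.08,0.05],"angular": [0,0,0]},{"hand": 0,"offset": [-0.03,0.08,0.05],"angular": [0,0,0]}])

```text
time: 16.95
tool_pos: [0.5305, 0.0864, 0.074]
tcp_rot: [-2.724, -1.556, 0.003]
wrist_force: [-3.5, 6.7, 0.3]
width: 0.098
```

drive_tool(deltas=[{"hand": 0.15,"offset": [0,0,0],"angular": [0,0,0]},{"hand": 0.3,"offset": [0,0,0],"angular": [0,0,0]},{"hand": 0.5,"offset": [0,0,0],"angular": [0,0,0]},{"hand": 0.5,"offset": [0,0,0],"angular": [0,0,0]}])

```text
time: 17.45
tool_pos: [0.5331, 0.0844, 0.0751]
tcp_rot: [2.727, 1.558, 0.001]
wrist_force: [-1.0, 0.3, -0.2]
width: 0.499
```

Released with no contact force. Now I'll go straight up, then look.

drive_tool(deltas=[{"hand": 0.5,"offset": [0,0,2],"angular": [0,0,0]},{"hand": 0.5,"offset": [0,0,6],"angular": [0,0,0]},{"hand": 0.5,"offset": [0,0,11],"angular": [0,0,0]},{"hand": 0.5,"offset": [-2,-4,15],"angular": [0,0,0]},{"hand": 0.5,"offset": [-4,-8,15],"angular": [0,0,0]},{"hand": 0.5,"offset": [-4,-8,15],"angular": [0,0,0]},{"hand": 0.5,"offset": [-4,-8,15],"angular": [0,0,0]}])

```text
time: 18.32
tool_pos: [0.4926, 0.0046, 0.2247]
tcp_rot: [-2.728, -1.558, -0.001]
wrist_force: [0.9, 0.4, 0.0]
width: 0.503
```

```bash
python3 - <<'E'
from h import *
c=cam('wrist','wrist8');d=cam('scene','scene8');s=bot.read_state();print(s['tool_pos'],s['wrist_force'],s['time'])
p=proj(c,[.52,.092,.06])[0].astype(int);print(p)
x,y=np.clip(p-[65,55],0,[510,370]);print(x,y)
cv2.imwrite('pics/v8.png',np.hstack([cv2.resize(c['frame'][y:y+110,x:x+130],None,fx=4,fy=4,interpolation=2)[:440,:500],cv2.resize(d['frame'][205:265,300:360],(300,440),interpolation=2)]))
E
```

```text
[0.49265645 0.0052058  0.22437356] [0.15384306 0.83295849 0.25792856] 18.425
[295 112]
230 57
```

View pics/v8.png

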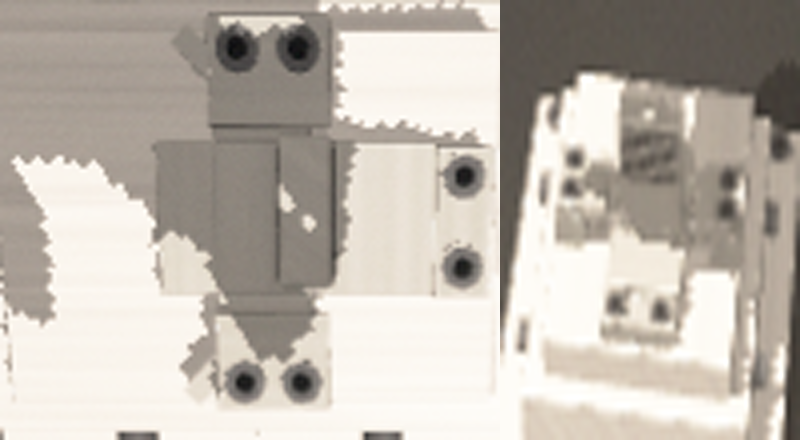

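The picture shows the tongue touching the stop at (436,215), the ears (213–313) under both lips (208–330), and the keeper square and free of the gripper. I'll hand it in.

```bash
python3 -c "
from workcell import bot
print(bot.finish_job())"
```

```text
the job is handed in; nothing more can be done
None
```

The pin is parked under the keeper and the job was handed in at about 18.4 s. I gripped the keeper by its tab and pressed the pin down by feel. The plate met the floor about 54 mm above the bench, where the force rose steeply. I then slid it 27 mm under the lips, until it stopped moving and the force climbed at the end stop. Finally I eased off the load and let go.

**Last checks:**
- **Position:** the final pictures show the tongue touching the stop, with both ears under the lips.
- **Lift:** the keeper rose about 2.3 mm as I eased off, which fits the spring holding it up against the lips. I couldn't see the pin in its pocket directly.
- **Forces:** the highest reading between moves was about 28 N at the wrist, and it was near zero after release.
- **Other things on the bench:** I didn't touch any of them on purpose and kept the moves high, but I didn't check their positions afterwards.

**What disagreed:** the camera estimate put the floor at about 50 mm, against 54 mm by touch. The keeper also drifted about 1 mm sideways during the slide, and I corrected that on the way.

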